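# Free the slicer's blade cassette for washing

### The arm

A 6-joint arm with a two-finger parallel gripper is mounted at the origin on the work surface. World frame = base frame: x ahead of the robot, y to its left, z up, the work surface at z = 0. Lengths are in m, angles in rad, forces in N, time in s.
With the tool pointing down it reaches from about 0.275 to 0.775 m from the base axis. Payload 14.6 kg.
Tool frame: the origin (TCP) lies midway between the tips of the shut fingers; the grasp point (between the pads) lies 19 mm behind it; y points along the fingers, x is the direction in which the jaws open and shut, and the axes are right-handed (so a half turn about y gives the same grasp; the last joint's range is limited). The gripper opens to 85 mm and grips with 20 to 120 N. Pads are 22 mm wide; open, the fingers measure 114 mm over their backs; the gripper's body (76 mm by 85 mm) begins 54 mm behind the grasp point. The pads swing forward as they close: fully open they stand 13 mm farther back than shut.
Start: joints at [-1.304, 0.263, -0.048, 1.259, 0, 1.415], TCP at [0.215, -0.479, 0.231] pointing down, gripper open.
Joint ranges: [-2.65, 2.65], [-0.89, 1.7], [-1.18, 1.37], [-2.13, 2.11], [-1.35, 1.29], [-3.14, 3.14]. Speed limits (rad/s): [1.89, 1.89, 2.57, 2.79, 3.14, 3.14].

### API

Orientations are given as a unit quaternion [x, y, z, w].
In Python, from workcell import bot gives the robot as it stands. The module is installed in compiled form; this text tells all that it offers.
- The arm moves only by the tool servo_tool, never from a script. Its argument "commands" is one flat list of numbers, 5 for each row, row after row: the opening, from 0 (shut) to 1 (fully open), then the shift along the tool's x, y, z each as a share of 0.025 m, from -1 to 1, then the turn about the tool's y as a share of 6 degrees, from -1 to 1. In form: [fingers, dx, dy, dz, spin, fingers, dx, dy, dz, spin, ...]. A call has 1 to 10 rows; each row shifts and turns the commanded pose from where the row before left it, along the tool's axes as they then stand; what a row does not reach is not made up. A row lasts 1/10 s, in which the tool goes at most 50 mm and 8.59 degrees, less where a joint would pass 70% of its speed; a pose out of reach is approached as far as the arm can. A call with a number of a shift or a turn outside -1 to 1 is refused whole. A call with a gripper value outside its range is refused whole. The fingers move at their own pace and stop on an object; the grip force is fixed at half the most. Time passes only in rows, so rows that do not move let the fingers close. It gives the time, the measured TCP pose, the force and the opening at its end, in the units of the state.
- bot.observe(): the state, without advancing time (a new reading comes with each control period).
- bot.snapshot(name): name is "side" or "top"; returns a dict with "frame" (400x640x3 uint8, blue, green, red), "camera_matrix" (3x3 intrinsics, pixels), "R" (3x3) and "t" (3): a world point X has camera coordinates R X + t. Camera axes: x right, y down, z forward; pixel columns grow to the right and rows downward; lengths in m; the calibration is good to about 2 mm. A picture is of the moment at which its call begins. There is no depth.
- bot.job_done(): hands the job in, once; it reports no verdict.
Trained networks look in a picture, given as the dict that the camera call returned (one of the last four; its "shot" number tells which), for a name from the list of things; names that differ only in an ending like _2 or _b are one class to them, and where a whole thing is asked for, a point or a joint stands for the part that bears it (a point fixed in the world has none). Each returns a list of dicts, best first, with "conf" (0 to 1); they miss things now and then, are a little off and sometimes report something else, mostly with a low value. They report only what shows in the picture. A call takes as long as a camera call.
- bot.outline_of(picture, label): "region" (400x640 bool, what is visible of it) and "at" ([column, row] in pixels, amid what is visible of it).
The state is a dict: "time_s": time; "q": joint angles; "qd": joint speeds; "effort": joint torques, N m; "ee_pos": TCP position; "eef_rot": TCP orientation; "ft_force": force on the tool from outside, world axes, zero at the start; "torque": the same for the moment, N m; "width": opening from 0.0 (shut) to 1.0 (fully open).
Only numpy, scipy, OpenCV 4.12 (cv2) and the standard library are available. Lean on these libraries where they do the work, as an engineer would, in place of code of your own. Each camera call takes 0.05 s, during which the arm holds its last target.

### The job

The blade cassette of the bench slicer has to be washed. The crank knob on top has a left-hand thread: turn it clockwise (seen from above) until you feel it come up against its stop, without forcing it against the stop, which draws the hidden lock pin out of the cassette. Then slide the cassette straight out by its square black grip without straining it in the machine, and set it down (do not drop it) flat in the white washing-up tray, leaving everything else where it stands.

Things in the scene. Friction and masses are not known exactly. Their poses are not given: they have to be found in the camera images.
- slicer: Fixed bench slicer: low metal housing 230 x 120 mm, top 85 mm up, bed standing 20 mm out in front below the cassette (top 20 mm up), black crank knob on top, steel feed mouth (105 mm high) at the rear. Origin on the worktop straight below the knob's vertical axis. Its x axis points to the rear: front face at x = -80 mm, rear at +150 mm; the cassette slides out of the front along -x.
- knob: Black crank knob on the slicer: disc 44 mm across with one arm along the knob's own +x, 93 to 105 mm above the worktop; origin on the turning axis, at its underside. Left-hand thread: clockwise from above loosens. It does not rise. How far it is already loosened differs each time and cannot be seen: the crank may stand at any angle.
- knob_axis (a point): Point on the knob's axis, on the housing top (z 85 mm). From the start the knob turns 2.0 to 5.8 rad clockwise to its stop; the lock pin is clear of the level cassette only over the last 0.8 rad. The slightly springy stop adds about 2 N per mm of peg travel.
- spindle_slip (a joint): Damage indicator: angle in rad by which the pressed-on plastic knob has slipped round on its spindle, clockwise positive. 0 at the start and as long as the knob is not forced; it slips, and is ruined, when it is turned with more than about 24 N at the peg (1.0 N m) against either end of its travel; 0.08 rad is too much. It tells nothing about how far the screw has turned.
- peg_mid (a point): Point on the axis of the crank's upright black peg, 42 mm from the knob's axis, 132 mm above the worktop. The peg is a round sleeve 16 mm in diameter that spins freely, from 104 to 150 mm above the worktop; pinch it from above and lead it round in a circle without turning the hand. Turning takes a steady 6 to 7 N at the peg (less is left when it stands still).
- cassette: Steel blade cassette, about 0.25 kg: flat plate 166 x 70 x 10 mm with a square black grip at its front end, in the slicer's channel, underside 20 mm above the worktop, front 61 mm standing out. Origin at the underside on the axis of the lock pin's hole, below the knob axis when home. Axes parallel to the slicer's when home; plate from x = -141 to +25 mm.
- mouth (a point): Centre of the channel's mouth in the slicer's front face, at the channel floor (z 20 mm). Channel play: 1.5 mm each side and above. The cassette slides out with 1 to 3 N and is clear after 105 mm along the slicer's -x; with the pin still in, it is blocked after 2 to 3 mm. More than 20 N between cassette and slicer in all (weight included) is straining it.
- tab (a point): Centre of the upper part of the cassette's upright square black grip, 20 x 20 mm in section, at x = -130 mm of the cassette, 40 mm above its underside; the grip's top is 58 mm above the underside. 40 mm are free between the grip and the slicer's front face.
- cassette_mid (a point): Middle of the underside of the cassette plate (x = -58 mm of the cassette).
- tray: Fixed white plastic washing-up tray, 160 mm (its x) by 230 mm (its y), walls 5 mm thick and 34 mm high, floor 5 mm thick, open on top. Origin at the centre of its underside, on the worktop.
- mug: Bystander: white mug, 80 mm across, 90 mm high. Origin under its centre. Leave alone.
- jar: Bystander: glass jar, 70 mm across, 85 mm high. Origin under its centre. Leave alone.
- can: Bystander: steel can, 74 mm across, 100 mm high. Origin under its centre. Leave alone.
- bowl: Bystander: white bowl, 110 mm across, 50 mm high. Origin under its centre. Leave alone.
- spoon: Bystander: wooden spoon lying on the worktop. Leave alone.
- oil: Bystander: green glass bottle, 64 mm across, 200 mm high. Origin under its centre. Leave alone.
- salt: Bystander: small white jar with a steel cap, 50 mm across, 80 mm high. Origin under its centre. Leave alone.

How it is judged:
On the way:
1. the cassette has been slid out of the slicer (105 mm or more towards the front) (x of cassette in the frame of slicer below -0.105 m), for 0.1 s.
At the end, for the whole second after the job is handed in: The cassette lies flat, right way up and at rest on the tray's floor (underside within 4 mm of the floor, tilt under 0.1 rad, its middle within the tray: 60 mm along the tray's x and 50 mm along its y of the centre), and is released (x of cassette_mid in the frame of tray between -0.06 and 0.06 m and y of cassette_mid in the frame of tray between -0.05 and 0.05 m and z of cassette_mid in the frame of tray below 0.009 m and angle between cassette's own z axis and vertical below 0.1 rad and linear speed of cassette below 0.02 m/s and contact force between cassette and tray above 0.5 N); the robot touches nothing.
It fails at once if the crank knob is forced, at its stop or the wrong way, so that it slips on its spindle by more than 0.08 rad (value of joint spindle_slip above 0.08 rad or value of joint spindle_slip below -0.08 rad).
It fails at once if the cassette is strained in the slicer: more than 20 N between them (contact force between cassette and slicer above 20 N).
It fails at once if the cassette is dropped: it falls freely faster than 0.5 m/s (contact force between the fingers and cassette below 0.05 N and linear speed of cassette above 0.5 m/s).
It fails at once if a bystander (mug, jar, can, bowl, spoon, oil bottle, salt jar) is moved more than 40 mm (distance of any of mug, jar, can, bowl, spoon, oil, salt from where it was at the start of the episode above 0.04 m).
It also fails if it takes over 72 s, if anything falls off the work surface, if the arm or the gripper's body presses on something with over 40 N, if the wrist force passes 120 N, or if a joint passes its speed limit or range.

## Working session

There is one attempt and no reset: what is moved stays moved. The work goes in short steps, Python scripts to look and compute and a tool call to move; the robot and the scene stay as the last step left them, time stands still between calls to the robot, and variables do not carry over. Pictures are saved under pics/ and viewed, and the job is handed in when it is done.

Besides the shell and the picture viewer there is one more tool, called after ">>>" by a JSON object that holds its "fn" and its "kwargs". servo_tool: Moves the arm, as the interface text tells. Shift numbers are shares of 0.025 m and turn numbers shares of 6 degrees, none past 1 either way. Its arguments: {"type":"object","properties":{"commands":{"type":"array"}},"required":["commands"]}

```bash
mkdir -p pics
python3 - <<'E'
from workcell import bot
import cv2,pickle
o=bot.observe()
for k,v in o.items(): print(k,v)
for n in("side","top"):
    s=bot.snapshot(n); cv2.imwrite(f"pics/{n}0.png",s["frame"]); pickle.dump(s,open(f"{n}0.pkl","wb"))
    print(n,s["camera_matrix"],s["R"],s["t"],s.keys())
    for l in["slicer","knob","peg_mid","cassette","tab","tray"]:
        r=bot.outline_of(s,l); print(l,[(round(x["conf"],2),x["at"],int(x["region"].sum())) for x in r][:3])
E
```

```text
time_s 0.0
q [-1.30432648e+00  2.63525683e-01 -4.89787950e-02  1.25936016e+00
  3.31759952e-06  1.41547959e+00]
qd [ 0.00035467  0.00026619  0.00035772  0.00088052 -0.00060862 -0.00022401]
effort [-2.37560162e-03 -6.37611151e+01  3.84570765e+01  1.37867202e-02
 -1.92581620e-04 -6.80776694e-06]
ee_pos [ 0.21484425 -0.47872207  0.23080829]
eef_rot [-0.59333611  0.38453608 -0.38397464  0.59384152]
ft_force [0.29585868 0.47797867 0.10127686]
torque [-0.04766094 -0.04780933 -0.01306231]
width 0.9983147021308117
side [[447.49416732   0.         319.22745084]
 [  0.         447.49416732 202.0610847 ]
 [  0.           0.           1.        ]] [[-9.10792183e-01 -4.12865109e-01 -2.65486924e-05]
 [-2.76200802e-01  6.09354625e-01 -7.43236206e-01]
 [ 3.06872475e-01 -6.76926394e-01 -6.69029104e-01]] [0.60110363 0.18400746 1.00077626] dict_keys(['frame', 'camera_matrix', 'R', 't', 'shot'])
slicer [(0.89, [396.5, 155.3], 3710)]
knob [(0.52, [387.2, 144.4], 297)]
peg_mid []
cassette [(0.94, [373.2, 192.3], 539)]
tab []
tray [(0.78, [326.9, 301.9], 7575), (0.6, [387.7, 141.1], 307)]
top [[365.32881225   0.         312.12308566]
 [  0.         365.32881225 194.0139084 ]
 [  0.           0.           1.        ]] [[-0.0219513  -0.99968796 -0.01192133]
 [-0.98665482  0.02358634 -0.16110852]
 [ 0.16133943  0.00822569 -0.98686469]] [0.1077833  0.62021282 1.03649847] dict_keys(['frame', 'camera_matrix', 'R', 't', 'shot'])
slicer [(0.77, [419.7, 227.4], 3834), (0.16, [368.6, 221.4], 522)]
knob [(0.76, [412.4, 221.8], 302), (0.6, [419.8, 227.2], 3749), (0.44, [218.6, 170.5], 621)]
peg_mid []
cassette [(0.73, [366.8, 223.5], 502)]
tab [(0.63, [365.3, 224.8], 442)]
tray [(0.61, [246.5, 236.9], 4196)]
```

View pics/side0.png

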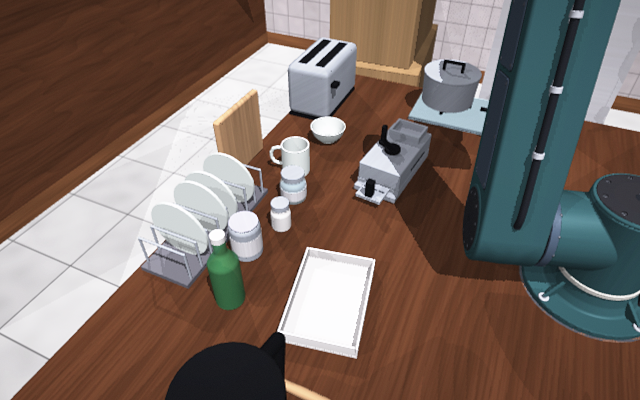

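View pics/top0.png

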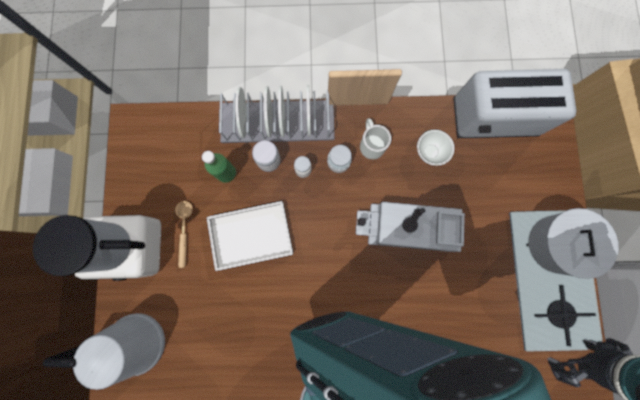

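Run:
```python
import pickle,cv2
s=pickle.load(open('side0.pkl','rb'))["frame"];t=pickle.load(open('top0.pkl','rb'))["frame"]
cv2.imwrite('pics/sc.png',cv2.resize(s[80:230,310:500],None,fx=4,fy=4,interpolation=cv2.INTER_CUBIC))
cv2.imwrite('pics/tc.png',cv2.resize(t[160:290,330:500],None,fx=4.5,fy=4.5,interpolation=cv2.INTER_CUBIC))
```

```text
(no output)
```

View pics/sc.png

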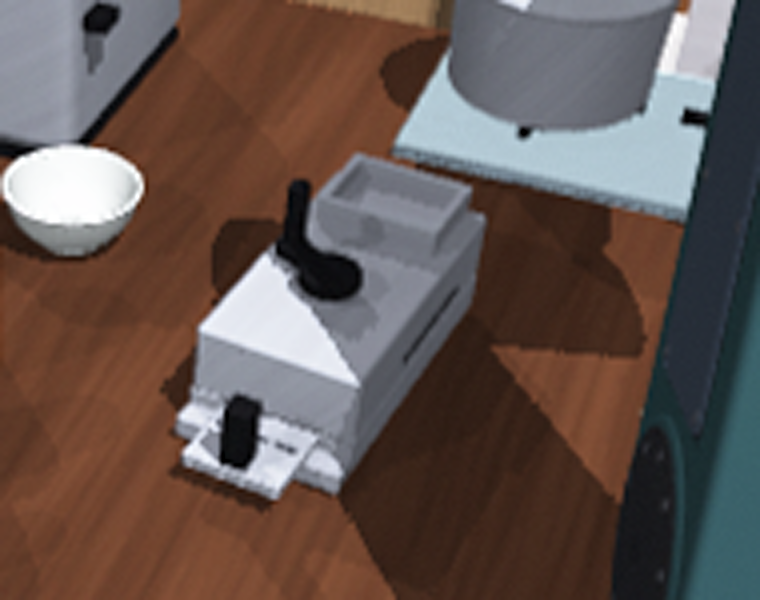

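View pics/tc.png

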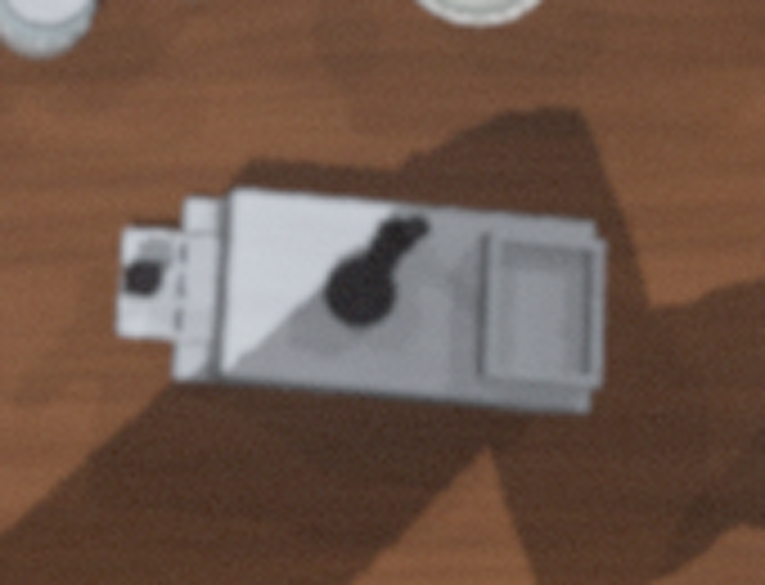

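```bash
cat > h.py <<'E'
import pickle,numpy as np,cv2
from scipy.optimize import least_squares
def proj(s,X):
    c=np.asarray(s["R"])@np.asarray(X)+s["t"]; p=s["camera_matrix"]@c; return p[:2]/p[2]
def Rz(a): return np.array([[np.cos(a),-np.sin(a),0],[np.sin(a),np.cos(a),0],[0,0,1]])
def back(s,uv,z):
    d=s["R"].T@np.linalg.solve(s["camera_matrix"],[uv[0],uv[1],1]); o=-s["R"].T@s["t"]; return o+d*(z-o[2])/d[2]
E
python3 - <<'E'
from h import *
S=pickle.load(open('side0.pkl','rb'));T=pickle.load(open('top0.pkl','rb'))
tc=lambda u,v:np.array([u/4.5+330-.4,v/4.5+160-.4]); sc=lambda u,v:np.array([u/4+310-.4,v/4+80-.4])
C=[(T,tc(235,188),(-80,60,85)),(T,tc(220,375),(-80,-60,85)),(T,tc(597,222),(150,60,85)),(T,tc(588,410),(150,-60,85)),
(T,tc(185,198),(-100,60,20)),(T,tc(173,380),(-100,-60,20)),(T,tc(122,228),(-141,35,30)),(T,tc(116,335),(-141,-35,30)),(T,tc(362,290),(0,0,105)),
(S,sc(200,328),(-80,60,85)),(S,sc(360,385),(-80,-60,85)),(S,sc(487,212),(150,-60,85)),(S,sc(278,497),(-141,-35,20)),(S,sc(183,465),(-141,35,20)),(S,sc(331,273),(0,0,105))]
f=lambda p:np.concatenate([proj(s,Rz(p[2])@(np.array(m)/1000)+[p[0],p[1],0])-u for s,u,m in C])
r=least_squares(f,[.5,-.3,-1.57],loss='soft_l1'); print(r.x,np.degrees(r.x[2])); print(r.fun.reshape(-1,2).round(1))
p=r.x
C2=[(T,tc(415,228),.150),(S,sc(298,184),.150),]
g=lambda a:np.concatenate([proj(s,Rz(p[2])@np.array([.042*np.cos(a[0]),.042*np.sin(a[0]),z])+[p[0],p[1],0])-u for s,u,z in C2])
for a0 in(0,1.5,3): 
    q=least_squares(g,[a0]);print(q.x,q.cost,q.fun.round(1))
print('peg tri',back(T,C2[0][1],.15),back(S,C2[1][1],.15))
print('tab',back(T,tc(145,277),.078),Rz(p[2])@[-.13,0,0]+[p[0],p[1],0])
# tray corners (rim z=34) 
for uv in[(207,217),(283,203),(293,256),(215,270)]: print('tray',back(T,uv,.034).round(3))
for uv in[(308,249),(376,261),(355,355),(279,335)]: print('trayS',back(S,uv,.034).round(3))
E
cat > /dev/null
```

```text
[ 0.52275783 -0.17750292 -1.68440084] -96.5090590992517
[[-0.4 -0.2]
 [ 0.3  0.3]
 [-0.1 -0.6]
 [ 0.8  0.1]
 [ 0.4  0. ]
 [ 0.4 -0.8]
 [ 0.7 -0.1]
 [ 0.3 -0.6]
 [ 0.1 -0.1]
 [-0.8  0.7]
 [ 0.8  0.9]
 [ 0.6  1.4]
 [ 0.   1.9]
 [-0.1  0.8]
 [ 0.1  0.1]]
[1.0942141] 0.980886143269331 [ 0.5 -0.9  0.4  0.9]
[1.0942141] 0.980886143269323 [ 0.5 -0.9  0.4  0.9]
[1.0942141] 0.9808861432693203 [ 0.5 -0.9  0.4  0.9]
peg tri [ 0.55531386 -0.19945224  0.15      ] [ 0.56003558 -0.20469276  0.15      ]
tab [ 0.53600426 -0.04717199  0.078     ] [ 0.53749467 -0.04834091  0.        ]
tray [0.563 0.411 0.034]
tray [0.6   0.182 0.034]
tray [0.442 0.154 0.034]
tray [0.406 0.383 0.034]
trayS [0.602 0.19  0.034]
trayS [0.447 0.16  0.034]
trayS [0.408 0.394 0.034]
trayS [0.557 0.415 0.034]
```

Run:
```python
from h import *
T=pickle.load(open('top0.pkl','rb'))["frame"];s=pickle.load(open('side0.pkl','rb'))["frame"]
cv2.imwrite('pics/tr.png',cv2.resize(T[190:285,195:305],None,fx=5.5,fy=5.5,interpolation=cv2.INTER_CUBIC))
cv2.imwrite('pics/trs.png',cv2.resize(s[240:365,265:390],None,fx=4.5,fy=4.5,interpolation=cv2.INTER_CUBIC))
```

```text
(no output)
```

View pics/tr.png

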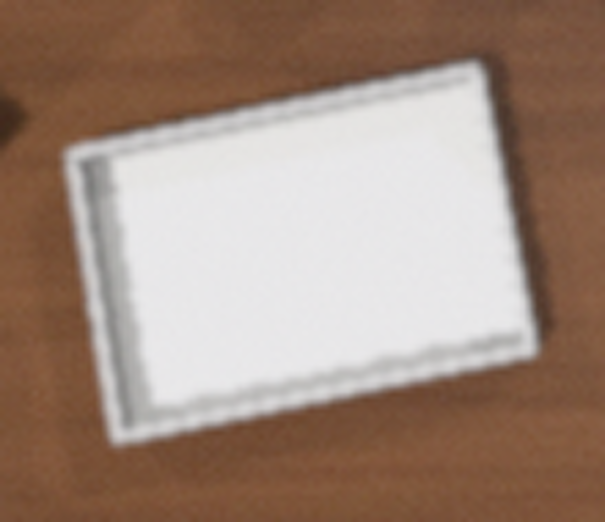

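View pics/trs.png

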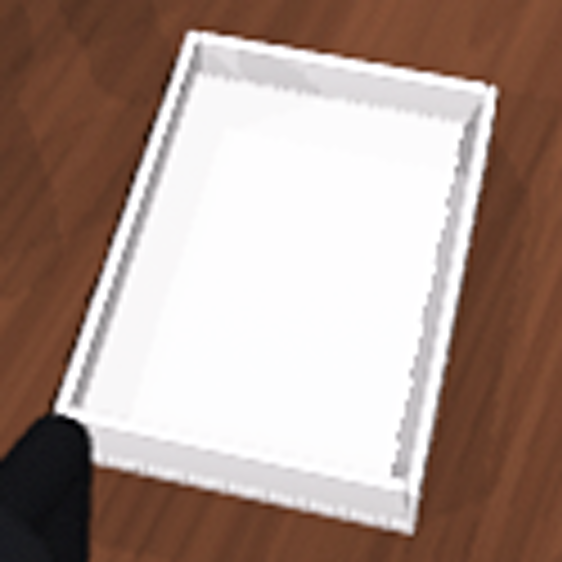

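```bash
cat >> h.py <<'E'
from scipy.spatial.transform import Rotation as Ro
def tool(o): return Ro.from_quat(o["eef_rot"]).as_matrix()
SL=np.array([0.5228,-0.1775]); YAW=-1.6844
def to(o,X):
    M=tool(o); d=M.T@(np.array(X)-o["ee_pos"]); return (d/0.025).round(3)
def show(o):
    M=tool(o); print('t',round(o["time_s"],2),'pos',np.round(o["ee_pos"],4),'F',np.round(o["ft_force"],2),'Tq',np.round(o["torque"],2),'w',round(o["width"],3),'xang',round(np.degrees(np.arctan2(M[1,0],M[0,0])),2))
E
python3 - <<'E'
from h import *
from workcell import bot
o=bot.observe();show(o);print(tool(o).round(3)); print(to(o,[.5577,-.2009,.231]),o["q"])
E
```

```text
t 0.7 pos [ 0.2149 -0.479   0.2313] F [ 0.02 -0.62 -0.18] Tq [-0.02 -0.02 -0.  ] w 1.003 xang -65.83
[[ 0.409 -0.     0.912]
 [-0.912  0.     0.409]
 [-0.    -1.    -0.   ]]
[-4.5350e+00  1.1000e-02  1.7064e+01] [-1.30431325e+00  2.63072115e-01 -4.83225953e-02  1.25942920e+00
 -3.18265423e-05  1.41549208e+00]
```

>>> {"fn": "servo_tool", "kwargs": {"commands": [0.6,0,0,0,-1,0.6,0,0,0,-1,0.6,0,0,0,-1,0.6,0,0,0,-1,0.6,0,0,0,-1,0.6,0,0,0,-1,0.6,0,0,0,-1,0.6,0,0,0,-1,0.6,0,0,0,-1,0.6,0,0,0,-1]}}

```text
time_s: 1.7
ee_pos: [0.2149, -0.479, 0.2313]
eef_rot: [-0.706, 0.034, -0.034, 0.706]
ft_force: [0.2, -0.3, -0.0]
width: 0.601
```

>>> {"fn": "servo_tool", "kwargs": {"commands": [0.6,0,0,0,-1,0.6,0,0,0,-1,0.6,0,0,0,-1,0.6,0,0,0,-1,0.6,0,0,0,-1,0.6,0,0,0,-1,0.6,0,0,0,-1,0.6,0,0,0,-1,0.6,0,0,0,-1,0.6,0,0,0,-1]}}

```text
time_s: 2.7
ee_pos: [0.2149, -0.479, 0.2313]
eef_rot: [-0.629, -0.323, 0.323, 0.629]
ft_force: [-0.1, 0.1, -0.4]
width: 0.601
```

>>> {"fn": "servo_tool", "kwargs": {"commands": [0.6,0,0,0,-1,0.6,0,0,0,-1,0.6,0,0,0,-1,0.6,0,0,0,-1,0.6,0,0,0,-0.885,0.6,0,0,0,0,0.6,0,0,0,0]}}

```text
time_s: 3.4
ee_pos: [0.2149, -0.479, 0.2313]
eef_rot: [0.528, 0.47, -0.47, -0.528]
ft_force: [0.7, 0.3, 1.1]
width: 0.597
```

Run:
```python
from h import *
from workcell import bot
o=bot.observe();show(o);print(tool(o).round(3)); print(to(o,[.5577,-.2009,.22]),o["q"])
```

```text
t 3.4 pos [ 0.2149 -0.479   0.2313] F [0.75 0.28 1.14] Tq [0.04 0.02 0.05] w 0.597 xang 83.32
[[ 0.116  0.    -0.993]
 [ 0.993 -0.     0.116]
 [-0.    -1.    -0.   ]]
[ 12.643   0.452 -12.323] [-1.30429649e+00  2.63075165e-01 -4.82967808e-02  1.25940730e+00
  2.41315257e-06 -1.18766530e+00]
```

>>> {"fn": "servo_tool", "kwargs": {"commands": [0.6,0.63,0,-0.615,0,0.6,0.63,0,-0.615,0,0.6,0.63,0,-0.615,0,0.6,0.63,0,-0.615,0,0.6,0.63,0,-0.615,0,0.6,0.63,0,-0.615,0,0.6,0.63,0,-0.615,0,0.6,0.63,0,-0.615,0,0.6,0.63,0,-0.615,0,0.6,0.63,0,-0.615,0]}}

```text
time_s: 4.4
ee_pos: [0.3862, -0.3394, 0.2313]
eef_rot: [0.528, 0.47, -0.47, -0.528]
ft_force: [0.6, -0.0, 0.7]
width: 0.598
```

>>> {"fn": "servo_tool", "kwargs": {"commands": [0.6,0.63,0,-0.615,0,0.6,0.63,0,-0.615,0,0.6,0.63,0,-0.615,0,0.6,0.63,0,-0.615,0,0.6,0.63,0,-0.615,0,0.6,0.63,0,-0.615,0,0.6,0.63,0,-0.615,0,0.6,0.63,0,-0.615,0,0.6,0.63,0,-0.615,0,0.6,0.63,0,-0.615,0]}}

```text
time_s: 5.4
ee_pos: [0.5569, -0.2003, 0.2312]
eef_rot: [-0.528, -0.47, 0.47, 0.528]
ft_force: [-0.9, -0.0, -0.3]
width: 0.601
```

>>> {"fn": "servo_tool", "kwargs": {"commands": [0.6,0,0,0,0,0.6,0,0,0,0]}}

```text
time_s: 5.6
ee_pos: [0.5562, -0.2009, 0.2311]
eef_rot: [-0.528, -0.47, 0.471, 0.528]
ft_force: [0.1, 0.1, -0.6]
width: 0.605
```

Run:
```python
from h import *
from workcell import bot
o=bot.observe();show(o); print(to(o,[.5577,-.2009,.118]))
S=bot.snapshot("side");T=bot.snapshot("top")
pickle.dump(S,open('side1.pkl','wb'));pickle.dump(T,open('top1.pkl','wb'))
cv2.imwrite('pics/s1.png',cv2.resize(S["frame"][60:230,310:500],None,fx=3,fy=3));cv2.imwrite('pics/t1.png',cv2.resize(T["frame"][160:290,330:500],None,fx=3.5,fy=3.5))
```

```text
t 5.6 pos [ 0.5562 -0.2009  0.2311] F [ 0.08  0.09 -0.56] Tq [-0.04 -0.04  0.04] w 0.605 xang 83.43
[ 0.006  4.523 -0.063]
```

View pics/s1.png

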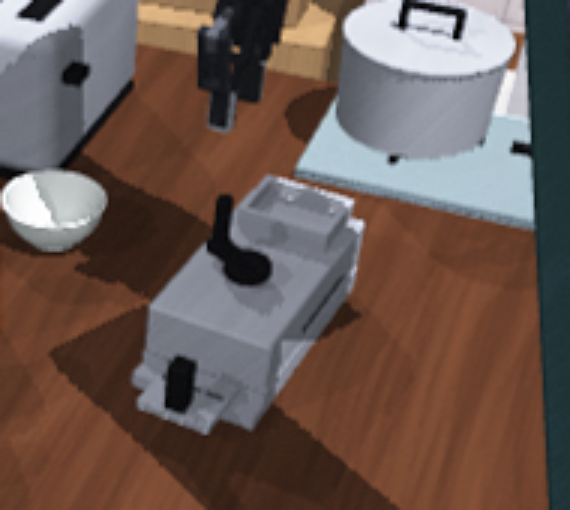

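View pics/t1.png

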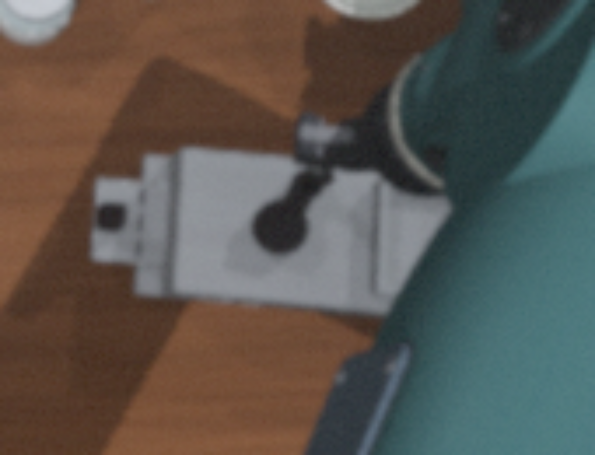

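>>> {"fn": "servo_tool", "kwargs": {"commands": [0.6,0,0.75,-0.06,0,0.6,0,0.75,0,0,0.6,0,0.75,0,0,0.6,0,0.75,0,0,0.6,0,0.75,0,0,0.6,0,0.75,0,0,0.6,0,0,0,0,0.6,0,0,0,0]}}

```text
time_s: 6.5
ee_pos: [0.5574, -0.2016, 0.1194]
eef_rot: [-0.528, -0.47, 0.47, 0.528]
ft_force: [0.1, 0.4, 0.9]
width: 0.597
```

>>> {"fn": "servo_tool", "kwargs": {"commands": [0.4,0,0,0,0,0.3,0,0,0,0,0.25,0,0,0,0]}}

```text
time_s: 6.8
ee_pos: [0.558, -0.2013, 0.1194]
eef_rot: [0.528, 0.471, -0.471, -0.527]
ft_force: [-0.5, -0.2, -0.5]
width: 0.252
```

Run:
```python
from h import *
from workcell import bot
o=bot.observe();show(o)
S=bot.snapshot("side")
cv2.imwrite('pics/s2.png',cv2.resize(S["frame"][60:230,310:500],None,fx=3,fy=3))
```

```text
t 6.8 pos [ 0.558  -0.2013  0.1194] F [-0.53 -0.22 -0.48] Tq [ 0.02 -0.02  0.01] w 0.252 xang 83.47
```

View pics/s2.png

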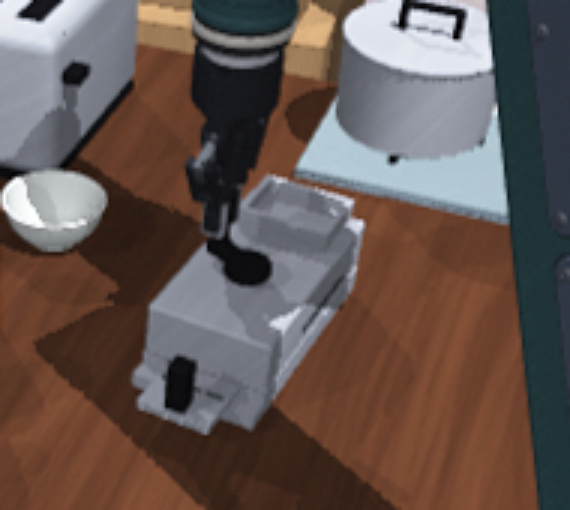

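Fingers (around pixel 218,215 of the crop) straddle the peg with no contact force. Closing.

>>> {"fn": "servo_tool", "kwargs": {"commands": [0.0,0,0,0,0,0.0,0,0,0,0,0.0,0,0,0,0,0.0,0,0,0,0]}}

```text
time_s: 7.25
ee_pos: [0.5583, -0.2016, 0.1193]
eef_rot: [0.528, 0.471, -0.471, -0.527]
ft_force: [1.6, -3.7, 5.8]
width: 0.167
```

Run:
```python
from h import *
from workcell import bot
o=bot.observe();show(o)
```

```text
t 7.25 pos [ 0.5583 -0.2016  0.1193] F [ 1.59 -3.72  5.76] Tq [-0.6  -0.26  0.03] w 0.167 xang 83.47
```

```bash
cat > arc.py <<'E'
import sys
from h import *
def arc(a0,steps,corr=(0,0),xa=np.radians(83.47)):
    tx=np.array([np.cos(xa),np.sin(xa)]);tz=np.array([-np.sin(xa),np.cos(xa)])
    a=a0;out=[]
    for d in steps:
        p0=.042*np.array([np.cos(a),np.sin(a)]);a-=d;v=.042*np.array([np.cos(a),np.sin(a)])-p0
        out.append((round(a,3),round(v@tx/.025,3),round(v@tz/.025,3)))
    return out
if __name__=="__main__":
    for r in arc(float(sys.argv[1]),[float(sys.argv[2])]*int(sys.argv[3])): print(*r)
E
cat > st.py <<'E'
from h import *
from workcell import bot
o=bot.observe();show(o)
v=o["ee_pos"][:2]-SL; r=np.hypot(*v);a=np.arctan2(v[1],v[0]); e=v/r; t=np.array([e[1],-e[0]])
F=o["ft_force"][:2]; print('r',round(r*1000,2),'ang',round(a,3),'Frad',round(F@e,2),'Ftan(cw)',round(F@t,2))
E
python3 arc.py -0.596 0.1 60
```

```text
-0.696 -0.145 0.085
-0.796 -0.135 0.099
-0.896 -0.125 0.112
-0.996 -0.113 0.124
-1.096 -0.1 0.135
-1.196 -0.086 0.144
-1.296 -0.071 0.152
-1.396 -0.056 0.158
-1.496 -0.04 0.163
-1.596 -0.023 0.166
-1.696 -0.007 0.168
-1.796 0.01 0.168
-1.896 0.027 0.166
-1.996 0.043 0.162
-2.096 0.059 0.157
-2.196 0.075 0.15
-2.296 0.089 0.142
-2.396 0.103 0.133
-2.496 0.116 0.122
-2.596 0.127 0.109
-2.696 0.138 0.096
-2.796 0.147 0.082
-2.896 0.154 0.067
-2.996 0.16 0.051
-3.096 0.164 0.035
-3.196 0.167 0.018
-3.296 0.168 0.002
-3.396 0.167 -0.015
-3.496 0.165 -0.032
-3.596 0.161 -0.048
-3.696 0.155 -0.064
-3.796 0.148 -0.079
-3.896 0.139 -0.093
-3.996 0.129 -0.107
-4.096 0.118 -0.119
-4.196 0.106 -0.131
-4.296 0.092 -0.14
-4.396 0.078 -0.149
-4.496 0.062 -0.156
-4.596 0.046 -0.161
-4.696 0.03 -0.165
-4.796 0.013 -0.167
-4.896 -0.003 -0.168
-4.996 -0.02 -0.167
-5.096 -0.037 -0.164
-5.196 -0.053 -0.159
-5.296 -0.068 -0.153
-5.396 -0.083 -0.146
-5.496 -0.098 -0.137
-5.596 -0.111 -0.126
-5.696 -0.123 -0.115
-5.796 -0.134 -0.102
-5.896 -0.143 -0.088
-5.996 -0.151 -0.073
-6.096 -0.158 -0.058
-6.196 -0.163 -0.042
-6.296 -0.166 -0.025
-6.396 -0.168 -0.009
-6.496 -0.168 0.008
-6.596 -0.166 0.025
```

>>> {"fn": "servo_tool", "kwargs": {"commands": [0,-0.145,0,0.085,0,0,-0.135,0,0.099,0,0,-0.125,0,0.112,0,0,-0.113,0,0.124,0]}}

```text
time_s: 7.65
ee_pos: [0.5474, -0.2129, 0.1196]
eef_rot: [0.528, 0.472, -0.47, -0.527]
ft_force: [8.0, 1.1, 4.5]
width: 0.171
```

```bash
python3 st.py
```

```text
t 7.65 pos [ 0.5474 -0.2129  0.1196] F [8.03 1.1  4.53] Tq [ 0.36 -1.67 -0.01] w 0.171 xang 83.51
r 43.07 ang -0.964 Frad 3.68 Ftan(cw) -7.22
```

>>> {"fn": "servo_tool", "kwargs": {"commands": [0,-0.1,0,0.135,0,0,-0.086,0,0.144,0,0,-0.071,0,0.152,0,0,-0.056,0,0.158,0,0,-0.04,0,0.163,0,0,-0.023,0,0.166,0,0,-0.007,0,0.168,0,0,0.01,0,0.168,0,0,0.027,0,0.166,0,0,0.043,0,0.162,0]}}

```text
time_s: 8.65
ee_pos: [0.5069, -0.2175, 0.1198]
eef_rot: [0.529, 0.471, -0.471, -0.526]
ft_force: [2.8, -10.3, 5.2]
width: 0.166
```

```bash
python3 st.py
```

```text
t 8.65 pos [ 0.5069 -0.2175  0.1198] F [  2.78 -10.35   5.17] Tq [-1.89 -0.87  0.  ] w 0.166 xang 83.44
r 43.05 ang -1.949 Frad 8.59 Ftan(cw) -6.41
```

>>> {"fn": "servo_tool", "kwargs": {"commands": [0,0.059,0,0.157,0,0,0.075,0,0.15,0,0,0.089,0,0.142,0,0,0.103,0,0.133,0,0,0.116,0,0.122,0]}}

```text
time_s: 9.15
ee_pos: [0.4898, -0.2045, 0.1197]
eef_rot: [0.529, 0.47, -0.471, -0.527]
ft_force: [-1.9, -11.0, 8.6]
width: 0.172
```

```bash
python3 st.py; python3 arc.py -2.496 0.06 12
```

```text
t 9.15 pos [ 0.4898 -0.2045  0.1197] F [ -1.94 -11.02   8.56] Tq [-2.19  0.36 -0.05] w 0.172 xang 83.43
r 42.62 ang -2.456 Frad 8.48 Ftan(cw) -7.3
-2.556 0.075 0.067
-2.616 0.079 0.063
-2.676 0.083 0.058
-2.736 0.086 0.053
-2.796 0.089 0.047
-2.856 0.092 0.042
-2.916 0.094 0.036
-2.976 0.096 0.031
-3.036 0.098 0.025
-3.096 0.099 0.019
-3.156 0.1 0.013
-3.216 0.101 0.007
```

>>> {"fn": "servo_tool", "kwargs": {"commands": [0,0.075,0,0.067,0,0,0.079,0,0.063,0]}}

```text
time_s: 9.35
ee_pos: [0.4868, -0.2001, 0.1196]
eef_rot: [0.529, 0.47, -0.471, -0.527]
ft_force: [-4.3, -10.2, 9.6]
width: 0.163
```

```bash
python3 st.py
```

```text
t 9.35 pos [ 0.4868 -0.2001  0.1196] F [ -4.28 -10.22   9.57] Tq [-2.01  0.63 -0.03] w 0.163 xang 83.43
r 42.52 ang -2.582 Frad 9.05 Ftan(cw) -6.39
```

>>> {"fn": "servo_tool", "kwargs": {"commands": [0,0.083,0,0.058,0,0,0.086,0,0.053,0]}}

```text
time_s: 9.55
ee_pos: [0.4844, -0.1955, 0.1195]
eef_rot: [0.529, 0.47, -0.471, -0.527]
ft_force: [-4.0, -8.7, 10.2]
width: 0.165
```

```bash
python3 st.py
```

```text
t 9.55 pos [ 0.4844 -0.1955  0.1195] F [-4.01 -8.7  10.17] Tq [-1.89  0.74 -0.04] w 0.165 xang 83.43
r 42.4 ang -2.704 Frad 7.32 Ftan(cw) -6.19
```

>>> {"fn": "servo_tool", "kwargs": {"commands": [0,0.089,-0.02,0.047,0,0,0.092,-0.02,0.042,0]}}

```text
time_s: 9.75
ee_pos: [0.4826, -0.1903, 0.1201]
eef_rot: [0.528, 0.47, -0.471, -0.527]
ft_force: [-1.1, -7.0, -1.6]
width: 0.17
```

```bash
python3 st.py
```

```text
t 9.75 pos [ 0.4826 -0.1903  0.1201] F [-1.09 -6.96 -1.57] Tq [-1.5   0.06  0.02] w 0.17 xang 83.44
r 42.19 ang -2.834 Frad 3.15 Ftan(cw) -6.31
```

>>> {"fn": "servo_tool", "kwargs": {"commands": [0,0.094,0,0.036,0,0,0.096,0,0.031,0]}}

```text
time_s: 9.95
ee_pos: [0.4814, -0.1852, 0.1199]
eef_rot: [0.528, 0.47, -0.471, -0.527]
ft_force: [-1.8, -6.3, 1.6]
width: 0.168
```

```bash
python3 st.py
```

```text
t 9.95 pos [ 0.4814 -0.1852  0.1199] F [-1.8  -6.26  1.58] Tq [-1.52  0.22 -0.02] w 0.168 xang 83.45
r 42.1 ang -2.958 Frad 2.91 Ftan(cw) -5.83
```

>>> {"fn": "servo_tool", "kwargs": {"commands": [0,0.098,0,0.025,0,0,0.099,0,0.019,0]}}

```text
time_s: 10.15
ee_pos: [0.4809, -0.1801, 0.1199]
eef_rot: [0.528, 0.47, -0.471, -0.527]
ft_force: [-0.5, -5.4, 1.5]
width: 0.171
```

```bash
python3 st.py; python3 arc.py -3.096 0.06 56
```

```text
t 10.15 pos [ 0.4809 -0.1801  0.1199] F [-0.55 -5.43  1.47] Tq [-1.45  0.13 -0.03] w 0.171 xang 83.45
r 42.0 ang -3.079 Frad 0.89 Ftan(cw) -5.39
-3.156 0.1 0.013
-3.216 0.101 0.007
-3.276 0.101 0.001
-3.336 0.101 -0.005
-3.396 0.1 -0.011
-3.456 0.099 -0.017
-3.516 0.098 -0.023
-3.576 0.097 -0.029
-3.636 0.095 -0.035
-3.696 0.092 -0.04
-3.756 0.09 -0.046
-3.816 0.087 -0.051
-3.876 0.084 -0.056
-3.936 0.08 -0.061
-3.996 0.076 -0.066
-4.056 0.072 -0.07
-4.116 0.068 -0.074
-4.176 0.063 -0.078
-4.236 0.059 -0.082
-4.296 0.054 -0.085
-4.356 0.048 -0.088
-4.416 0.043 -0.091
-4.476 0.037 -0.094
-4.536 0.032 -0.096
-4.596 0.026 -0.097
-4.656 0.02 -0.099
-4.716 0.014 -0.1
-4.776 0.008 -0.1
-4.836 0.002 -0.101
-4.896 -0.004 -0.101
-4.956 -0.01 -0.1
-5.016 -0.016 -0.1
-5.076 -0.022 -0.098
-5.136 -0.028 -0.097
-5.196 -0.034 -0.095
-5.256 -0.039 -0.093
-5.316 -0.045 -0.09
-5.376 -0.05 -0.087
-5.436 -0.055 -0.084
-5.496 -0.06 -0.081
-5.556 -0.065 -0.077
-5.616 -0.069 -0.073
-5.676 -0.074 -0.069
-5.736 -0.078 -0.064
-5.796 -0.081 -0.059
-5.856 -0.085 -0.054
-5.916 -0.088 -0.049
-5.976 -0.091 -0.044
-6.036 -0.093 -0.038
-6.096 -0.095 -0.033
-6.156 -0.097 -0.027
-6.216 -0.099 -0.021
-6.276 -0.1 -0.015
-6.336 -0.1 -0.009
-6.396 -0.101 -0.003
-6.456 -0.101 0.003
```

>>> {"fn": "servo_tool", "kwargs": {"commands": [0,0.1,0,0.013,0,0,0.101,0,0.007,0]}}

```text
time_s: 10.35
ee_pos: [0.481, -0.175, 0.1199]
eef_rot: [0.528, 0.47, -0.471, -0.527]
ft_force: [-1.4, -6.8, 0.4]
width: 0.169
```

>>> {"fn": "servo_tool", "kwargs": {"commands": [0,0.101,0,0.001,0,0,0.101,0,-0.005,0]}}

```text
time_s: 10.55
ee_pos: [0.4817, -0.17, 0.1198]
eef_rot: [0.528, 0.47, -0.471, -0.527]
ft_force: [-0.9, -6.5, -1.0]
width: 0.166
```

>>> {"fn": "servo_tool", "kwargs": {"commands": [0,0.1,0,-0.011,0,0,0.099,0,-0.017,0]}}

```text
time_s: 10.75
ee_pos: [0.4831, -0.1652, 0.1198]
eef_rot: [0.528, 0.47, -0.471, -0.527]
ft_force: [0.7, -6.0, -1.3]
width: 0.169
```

>>> {"fn": "servo_tool", "kwargs": {"commands": [0,0.098,0,-0.023,0,0,0.097,0,-0.029,0]}}

```text
time_s: 10.95
ee_pos: [0.4849, -0.1605, 0.1198]
eef_rot: [0.528, 0.47, -0.471, -0.527]
ft_force: [-0.3, -7.2, -1.2]
width: 0.164
```

>>> {"fn": "servo_tool", "kwargs": {"commands": [0,0.095,0,-0.035,0,0,0.092,0,-0.04,0]}}

```text
time_s: 11.15
ee_pos: [0.4873, -0.1561, 0.1198]
eef_rot: [0.528, 0.47, -0.471, -0.527]
ft_force: [0.8, -7.0, -1.8]
width: 0.168
```

```bash
python3 st.py
```

```text
t 11.15 pos [ 0.4873 -0.1561  0.1198] F [ 0.79 -6.98 -1.82] Tq [-1.63 -0.11 -0.01] w 0.168 xang 83.45
r 41.41 ang 2.6 Frad -4.28 Ftan(cw) -5.57
```

>>> {"fn": "servo_tool", "kwargs": {"commands": [0,0.09,0,-0.046,0,0,0.087,0,-0.051,0]}}

```text
time_s: 11.35
ee_pos: [0.4902, -0.1521, 0.1197]
eef_rot: [0.528, 0.47, -0.471, -0.527]
ft_force: [-0.2, -8.6, -2.6]
width: 0.166
```

>>> {"fn": "servo_tool", "kwargs": {"commands": [0,0.084,0,-0.056,0,0,0.08,0,-0.061,0]}}

```text
time_s: 11.55
ee_pos: [0.4936, -0.1484, 0.1197]
eef_rot: [0.528, 0.47, -0.471, -0.527]
ft_force: [-0.7, -9.8, -2.5]
width: 0.171
```

>>> {"fn": "servo_tool", "kwargs": {"commands": [0,0.066,0,-0.066,0,0,0.062,0,-0.07,0]}}

```text
time_s: 11.75
ee_pos: [0.497, -0.1455, 0.1197]
eef_rot: [0.528, 0.47, -0.471, -0.528]
ft_force: [-1.9, -8.0, -0.5]
width: 0.165
```

```bash
python3 st.py
```

```text
t 11.75 pos [ 0.497  -0.1455  0.1197] F [-1.94 -8.   -0.51] Tq [-1.63  0.4   0.02] w 0.165 xang 83.45
r 41.09 ang 2.249 Frad -5.01 Ftan(cw) -6.53
```

>>> {"fn": "servo_tool", "kwargs": {"commands": [0,0.063,0,-0.074,0,0,0.058,0,-0.078,0]}}

```text
time_s: 11.95
ee_pos: [0.5009, -0.1428, 0.1196]
eef_rot: [0.528, 0.47, -0.471, -0.528]
ft_force: [-3.8, -6.8, -0.9]
width: 0.164
```

```bash
python3 st.py
```

```text
t 11.95 pos [ 0.5009 -0.1428  0.1196] F [-3.78 -6.8  -0.88] Tq [-1.56  0.64  0.03] w 0.164 xang 83.45
r 41.01 ang 2.134 Frad -3.73 Ftan(cw) -6.82
```

>>> {"fn": "servo_tool", "kwargs": {"commands": [0,0.059,0,-0.082,0,0,0.054,0,-0.085,0]}}

```text
time_s: 12.15
ee_pos: [0.5053, -0.1405, 0.1196]
eef_rot: [0.528, 0.47, -0.471, -0.528]
ft_force: [-3.8, -7.9, -0.3]
width: 0.168
```

```bash
python3 st.py
```

```text
t 12.15 pos [ 0.5053 -0.1405  0.1196] F [-3.82 -7.91 -0.35] Tq [-1.66  0.72  0.03] w 0.168 xang 83.45
r 40.97 ang 2.013 Frad -5.52 Ftan(cw) -6.84
```

>>> {"fn": "servo_tool", "kwargs": {"commands": [0,0.046,0,-0.088,0,0,0.041,0,-0.091,0]}}

```text
time_s: 12.35
ee_pos: [0.5098, -0.1387, 0.1195]
eef_rot: [-0.528, -0.47, 0.471, 0.528]
ft_force: [-4.9, -6.2, 0.4]
width: 0.166
```

```bash
python3 st.py
```

```text
t 12.35 pos [ 0.5098 -0.1387  0.1195] F [-4.92 -6.24  0.42] Tq [-1.51  0.89  0.02] w 0.166 xang 83.45
r 40.91 ang 1.895 Frad -4.35 Ftan(cw) -6.65
```

>>> {"fn": "servo_tool", "kwargs": {"commands": [0,0.035,0,-0.094,0,0,0.03,0,-0.096,0]}}

```text
time_s: 12.55
ee_pos: [0.5145, -0.1375, 0.1195]
eef_rot: [-0.527, -0.47, 0.472, 0.528]
ft_force: [-5.4, -5.4, 1.4]
width: 0.166
```

```bash
python3 st.py
```

```text
t 12.55 pos [ 0.5145 -0.1375  0.1195] F [-5.38 -5.37  1.43] Tq [-1.23  1.15 -0.01] w 0.166 xang 83.45
r 40.86 ang 1.776 Frad -4.16 Ftan(cw) -6.36
```

>>> {"fn": "servo_tool", "kwargs": {"commands": [0,0.024,0,-0.097,0,0,0.018,0,-0.099,0]}}

```text
time_s: 12.75
ee_pos: [0.5193, -0.1368, 0.1194]
eef_rot: [-0.527, -0.47, 0.471, 0.528]
ft_force: [-6.0, -3.8, 1.4]
width: 0.165
```

```bash
python3 st.py
```

```text
t 12.75 pos [ 0.5193 -0.1368  0.1194] F [-6.   -3.78  1.39] Tq [-0.84  1.26  0.02] w 0.165 xang 83.46
r 40.83 ang 1.656 Frad -3.25 Ftan(cw) -6.3
```

>>> {"fn": "servo_tool", "kwargs": {"commands": [0,0.013,0,-0.1,0,0,0.007,0,-0.1,0]}}

```text
time_s: 12.95
ee_pos: [0.5242, -0.1367, 0.1194]
eef_rot: [-0.527, -0.47, 0.471, 0.528]
ft_force: [-6.8, -2.3, 2.3]
width: 0.167
```

>>> {"fn": "servo_tool", "kwargs": {"commands": [0,0.002,0,-0.101,0,0,-0.004,0,-0.101,0]}}

```text
time_s: 13.15
ee_pos: [0.5291, -0.1372, 0.1193]
eef_rot: [-0.527, -0.47, 0.471, 0.528]
ft_force: [-7.5, -1.9, 2.1]
width: 0.171
```

>>> {"fn": "servo_tool", "kwargs": {"commands": [0,-0.01,0,-0.1,0,0,-0.016,0,-0.1,0]}}

```text
time_s: 13.35
ee_pos: [0.534, -0.1382, 0.1193]
eef_rot: [-0.527, -0.47, 0.471, 0.529]
ft_force: [-6.5, 0.5, 3.1]
width: 0.165
```

```bash
python3 st.py
```

```text
t 13.35 pos [ 0.534  -0.1382  0.1193] F [-6.53  0.54  3.06] Tq [-0.12  1.46  0.04] w 0.165 xang 83.48
r 40.88 ang 1.294 Frad -1.27 Ftan(cw) -6.43
```

>>> {"fn": "servo_tool", "kwargs": {"commands": [0,-0.022,0,-0.098,0,0,-0.028,0,-0.097,0]}}

```text
time_s: 13.55
ee_pos: [0.5387, -0.1398, 0.1193]
eef_rot: [-0.527, -0.47, 0.471, 0.529]
ft_force: [-7.0, 0.9, 2.7]
width: 0.169
```

```bash
python3 st.py
```

```text
t 13.55 pos [ 0.5387 -0.1398  0.1193] F [-7.03  0.85  2.7 ] Tq [ 0.27  1.38 -0.04] w 0.169 xang 83.48
r 40.89 ang 1.173 Frad -1.94 Ftan(cw) -6.81
```

>>> {"fn": "servo_tool", "kwargs": {"commands": [0,-0.034,0,-0.095,0,0,-0.039,0,-0.093,0]}}

```text
time_s: 13.75
ee_pos: [0.5432, -0.1419, 0.1193]
eef_rot: [-0.527, -0.47, 0.471, 0.529]
ft_force: [-5.7, 2.1, 3.1]
width: 0.166
```

```bash
python3 st.py
```

```text
t 13.75 pos [ 0.5432 -0.1419  0.1193] F [-5.74  2.12  3.13] Tq [ 0.5   1.27 -0.02] w 0.166 xang 83.49
r 40.97 ang 1.051 Frad -1.02 Ftan(cw) -6.03
```

>>> {"fn": "servo_tool", "kwargs": {"commands": [0,-0.045,0,-0.09,0,0,-0.05,0,-0.087,0]}}

```text
time_s: 13.95
ee_pos: [0.5474, -0.1446, 0.1193]
eef_rot: [-0.526, -0.471, 0.471, 0.529]
ft_force: [-6.0, 3.2, 3.7]
width: 0.166
```

```bash
python3 st.py
```

```text
t 13.95 pos [ 0.5474 -0.1446  0.1193] F [-6.05  3.17  3.66] Tq [0.74 1.1  0.05] w 0.166 xang 83.49
r 41.02 ang 0.929 Frad -1.08 Ftan(cw) -6.74
```

>>> {"fn": "servo_tool", "kwargs": {"commands": [0,-0.055,0,-0.084,0,0,-0.06,0,-0.081,0]}}

```text
time_s: 14.15
ee_pos: [0.5513, -0.1478, 0.1193]
eef_rot: [-0.526, -0.471, 0.471, 0.529]
ft_force: [-4.3, 5.0, 2.4]
width: 0.167
```

```bash
python3 st.py
```

```text
t 14.15 pos [ 0.5513 -0.1478  0.1193] F [-4.27  4.97  2.44] Tq [ 1.05  0.94 -0.01] w 0.167 xang 83.5
r 41.12 ang 0.806 Frad 0.63 Ftan(cw) -6.52
```

>>> {"fn": "servo_tool", "kwargs": {"commands": [0,-0.065,0,-0.077,0,0,-0.069,0,-0.073,0]}}

```text
time_s: 14.35
ee_pos: [0.5548, -0.1515, 0.1193]
eef_rot: [-0.526, -0.471, 0.471, 0.529]
ft_force: [-4.1, 5.5, 2.3]
width: 0.166
```

```bash
python3 st.py
```

```text
t 14.35 pos [ 0.5548 -0.1515  0.1193] F [-4.11  5.46  2.29] Tq [ 1.16  0.71 -0.01] w 0.166 xang 83.51
r 41.24 ang 0.683 Frad 0.26 Ftan(cw) -6.83
```

>>> {"fn": "servo_tool", "kwargs": {"commands": [0,-0.074,0,-0.069,0,0,-0.078,0,-0.064,0]}}

```text
time_s: 14.55
ee_pos: [0.5575, -0.1551, 0.1192]
eef_rot: [-0.526, -0.471, 0.471, 0.529]
ft_force: [-6.1, 16.3, 4.1]
width: 0.171
```

```bash
python3 st.py
```

```text
t 14.55 pos [ 0.5575 -0.1551  0.1192] F [-6.12 16.32  4.14] Tq [3.69 1.47 0.  ] w 0.171 xang 83.52
r 41.29 ang 0.575 Frad 3.73 Ftan(cw) -17.03
```

>>> {"fn": "servo_tool", "kwargs": {"commands": [0,0.07,0,0.057,0,0,0,0,0,0]}}

```text
time_s: 14.75
ee_pos: [0.5569, -0.1543, 0.1195]
eef_rot: [-0.527, -0.471, 0.471, 0.528]
ft_force: [-1.8, 2.7, -0.2]
width: 0.167
```

```bash
python3 st.py
```

```text
t 14.75 pos [ 0.5569 -0.1543  0.1195] F [-1.84  2.66 -0.24] Tq [0.76 0.4  0.01] w 0.167 xang 83.5
r 41.28 ang 0.598 Frad -0.03 Ftan(cw) -3.24
```

>>> {"fn": "servo_tool", "kwargs": {"commands": [0.3,0,0,0,0,0.5,0,0,0,0,0.5,0,0,0,0,0.5,0,-0.4,0,0,0.5,0,-0.8,0,0,0.5,0,-0.8,0,0,0.5,0,-0.8,0,0,0.5,0,0,0,0,0.5,0,0,0,0]}}

```text
time_s: 15.65
ee_pos: [0.5576, -0.155, 0.1902]
eef_rot: [0.528, 0.471, -0.471, -0.527]
ft_force: [0.1, -0.7, -0.3]
width: 0.499
```

Run:
```python
from h import *
from workcell import bot
o=bot.observe();show(o); print(to(o,[.5378,-.0461,.16]))
T=bot.snapshot("top");S=bot.snapshot("side")
cv2.imwrite('pics/t3.png',cv2.resize(T["frame"][160:290,330:500],None,fx=3.5,fy=3.5,interpolation=cv2.INTER_CUBIC))
cv2.imwrite('pics/s3.png',cv2.resize(S["frame"][60:230,310:500],None,fx=3.5,fy=3.5,interpolation=cv2.INTER_CUBIC))
```

```text
t 15.65 pos [ 0.5576 -0.155   0.1902] F [ 0.15 -0.66 -0.31] Tq [-0.01 -0.01 -0.11] w 0.499 xang 83.48
[4.238 1.206 1.284]
```

View pics/t3.png

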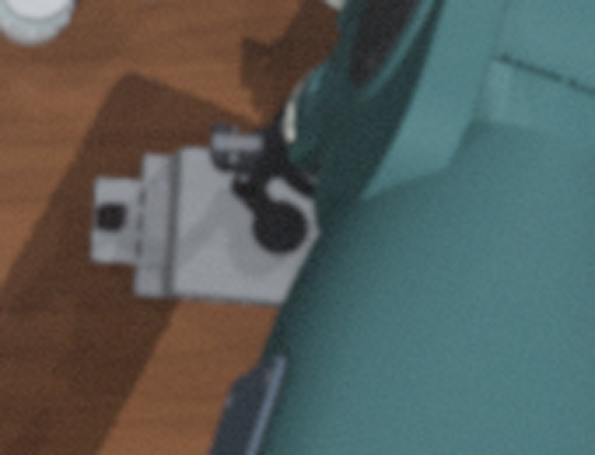

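View pics/s3.png

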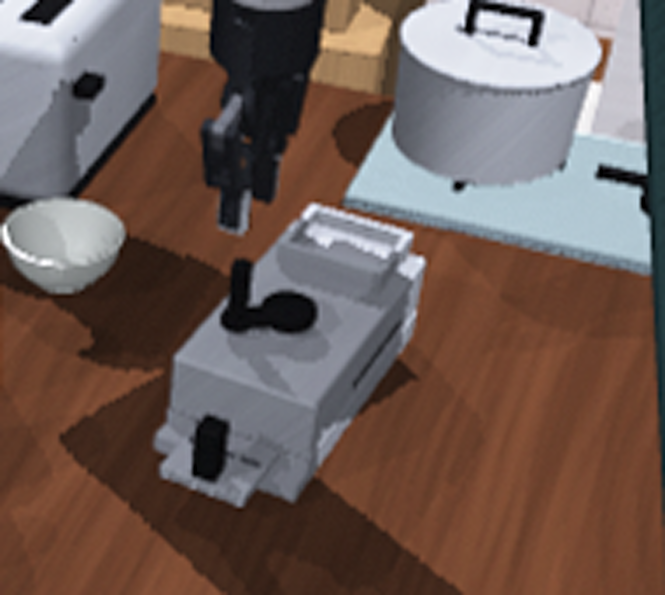

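>>> {"fn": "servo_tool", "kwargs": {"commands": [0.5,0.706,0,0.214,0,0.5,0.706,0,0.214,0,0.5,0.706,0,0.214,0,0.5,0.706,0,0.214,0,0.5,0.706,0,0.214,0,0.5,0.706,0,0.214,0,0.5,0,0.9,0,0,0.5,0,0.9,0,0,0.5,0,0.9,0,0,0.5,0,0.9,0,0]}}

```text
time_s: 16.75
ee_pos: [0.5372, -0.0447, 0.0991]
eef_rot: [0.527, 0.471, -0.471, -0.527]
ft_force: [0.8, 0.6, -0.2]
width: 0.501
```

>>> {"fn": "servo_tool", "kwargs": {"commands": [0.5,0,0,0,0,0.5,0,0,0,0]}}

```text
time_s: 16.95
ee_pos: [0.5374, -0.0453, 0.1003]
eef_rot: [-0.527, -0.471, 0.471, 0.528]
ft_force: [0.2, 0.5, 0.5]
width: 0.501
```

Run:
```python
from h import *
from workcell import bot
o=bot.observe();show(o); print(to(o,[.5378,-.0461,.042]))
T=bot.snapshot("top");S=bot.snapshot("side")
cv2.imwrite('pics/t4.png',cv2.resize(T["frame"][160:290,310:480],None,fx=3.5,fy=3.5,interpolation=cv2.INTER_CUBIC))
cv2.imwrite('pics/s4.png',cv2.resize(S["frame"][100:230,310:450],None,fx=4.5,fy=4.5,interpolation=cv2.INTER_CUBIC))
```

```text
t 16.95 pos [ 0.5374 -0.0453  0.1003] F [0.19 0.5  0.47] Tq [ 0.05  0.   -0.03] w 0.501 xang 83.51
[-0.031  2.333 -0.02 ]
```

View pics/t4.png

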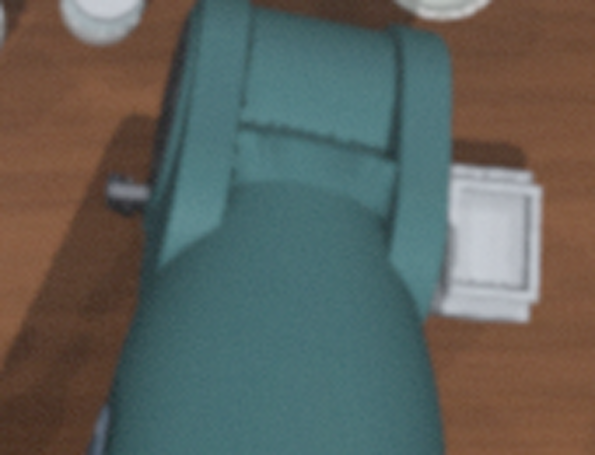

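View pics/s4.png

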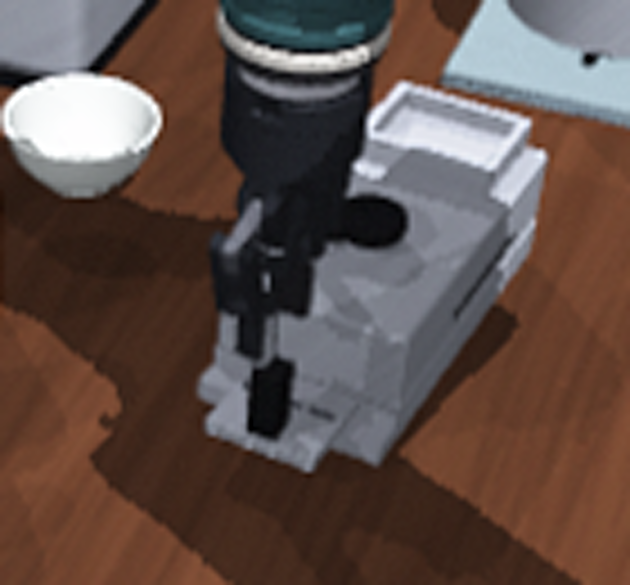

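>>> {"fn": "servo_tool", "kwargs": {"commands": [0.5,-0.03,0.6,-0.02,0,0.5,0,0.6,0,0,0.5,0,0.6,0,0,0.5,0,0.5,0,0,0.5,0,0,0,0,0.5,0,0,0,0]}}

```text
time_s: 17.65
ee_pos: [0.5385, -0.0469, 0.0432]
eef_rot: [0.528, 0.471, -0.471, -0.527]
ft_force: [-0.1, 0.1, -0.3]
width: 0.496
```

Run:
```python
from h import *
from workcell import bot
o=bot.observe();show(o); print(to(o,[.5378,-.0461,.042]))
S=bot.snapshot("side")
cv2.imwrite('pics/s5.png',cv2.resize(S["frame"][100:230,310:450],None,fx=4.5,fy=4.5,interpolation=cv2.INTER_CUBIC))
```

```text
t 17.65 pos [ 0.5385 -0.0469  0.0432] F [-0.08  0.13 -0.3 ] Tq [-0.    0.05  0.02] w 0.496 xang 83.48
[0.028 0.05  0.03 ]
```

View pics/s5.png

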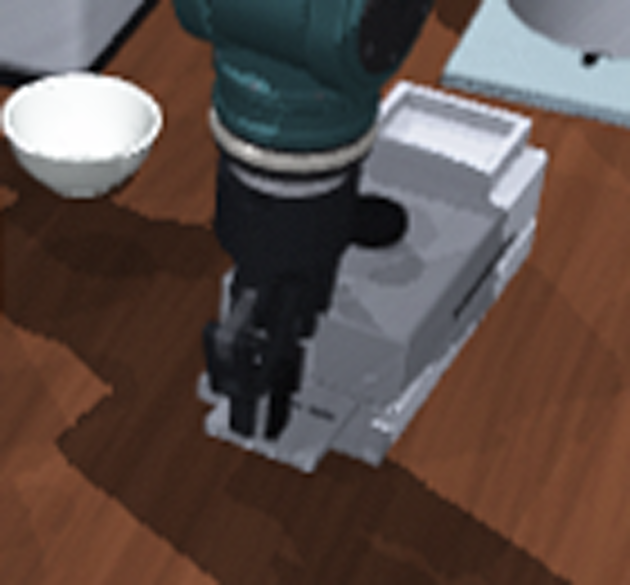

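>>> {"fn": "servo_tool", "kwargs": {"commands": [0.4,0,0,0,0,0.34,0,0,0,0,0.32,0,0,0,0]}}

```text
time_s: 18.0
ee_pos: [0.5382, -0.0469, 0.0426]
eef_rot: [0.528, 0.471, -0.471, -0.527]
ft_force: [0.2, 0.5, 0.6]
width: 0.319
```

>>> {"fn": "servo_tool", "kwargs": {"commands": [0.32,0.08,0,0,0,0.32,0.08,0,0,0]}}

```text
time_s: 18.2
ee_pos: [0.5385, -0.043, 0.0424]
eef_rot: [0.528, 0.471, -0.471, -0.528]
ft_force: [-0.3, -0.0, -1.0]
width: 0.32
```

```bash
python3 st.py
```

```text
t 18.2 pos [ 0.5385 -0.043   0.0424] F [-0.34 -0.04 -1.01] Tq [ 0.02  0.02 -0.04] w 0.32 xang 83.46
r 135.4 ang 1.454 Frad -0.07 Ftan(cw) -0.33
```

>>> {"fn": "servo_tool", "kwargs": {"commands": [0.32,0.08,0,0,0,0.32,0.08,0,0,0]}}

```text
time_s: 18.4
ee_pos: [0.5389, -0.0388, 0.0423]
eef_rot: [0.528, 0.471, -0.471, -0.528]
ft_force: [-0.6, -0.8, -0.2]
width: 0.321
```

>>> {"fn": "servo_tool", "kwargs": {"commands": [0.32,0.08,0,0,0,0.32,0.04,0,0,0]}}

```text
time_s: 18.6
ee_pos: [0.5392, -0.0357, 0.0422]
eef_rot: [-0.528, -0.471, 0.471, 0.528]
ft_force: [-0.6, -4.1, -0.2]
width: 0.323
```

>>> {"fn": "servo_tool", "kwargs": {"commands": [0.32,0.05,0,0,0,0.32,0.04,0,0,0]}}

```text
time_s: 18.8
ee_pos: [0.5395, -0.0336, 0.0422]
eef_rot: [-0.528, -0.471, 0.471, 0.528]
ft_force: [-0.4, -2.3, 1.0]
width: 0.319
```

```bash
python3 st.py
```

```text
t 18.8 pos [ 0.5395 -0.0336  0.0422] F [-0.41 -2.29  1.  ] Tq [-0.41  0.    0.02] w 0.319 xang 83.48
r 144.9 ang 1.455 Frad -2.32 Ftan(cw) -0.14
```

>>> {"fn": "servo_tool", "kwargs": {"commands": [0.32,0.08,0,0,0,0.32,0.08,0,0,0,0.32,0,0,0,0]}}

```text
time_s: 19.1
ee_pos: [0.5399, -0.0293, 0.0423]
eef_rot: [-0.527, -0.471, 0.471, 0.528]
ft_force: [0.1, -0.3, -0.5]
width: 0.322
```

>>> {"fn": "servo_tool", "kwargs": {"commands": [0.32,0.12,0,0,0,0.32,0.12,0,0,0]}}

```text
time_s: 19.3
ee_pos: [0.5406, -0.0236, 0.0422]
eef_rot: [-0.528, -0.471, 0.471, 0.528]
ft_force: [0.2, -1.6, -0.4]
width: 0.319
```

>>> {"fn": "servo_tool", "kwargs": {"commands": [0.32,0.2,0,0,0,0.32,0.2,0,0,0,0.32,0.1,0,0,0,0.32,0,0,0,0]}}

```text
time_s: 19.7
ee_pos: [0.5421, -0.0107, 0.0423]
eef_rot: [-0.527, -0.471, 0.471, 0.528]
ft_force: [0.0, -0.6, -0.3]
width: 0.32
```

Run:
```python
from h import *
from workcell import bot
o=bot.observe();show(o)
S=bot.snapshot("side")
cv2.imwrite('pics/s6.png',cv2.resize(S["frame"][100:230,310:450],None,fx=4.5,fy=4.5,interpolation=cv2.INTER_CUBIC))
```

```text
t 19.7 pos [ 0.5421 -0.0107  0.0423] F [ 0.02 -0.6  -0.34] Tq [ 0.02  0.   -0.04] w 0.32 xang 83.51
```

View pics/s6.png

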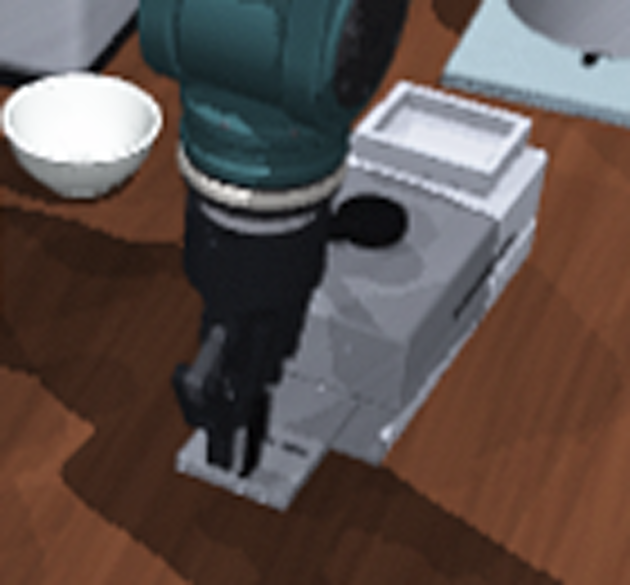

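>>> {"fn": "servo_tool", "kwargs": {"commands": [0.29,0,0,0,0,0.26,0,0,0,0,0.23,0,0,0,0]}}

```text
time_s: 20.05
ee_pos: [0.5422, -0.0117, 0.0425]
eef_rot: [0.528, 0.471, -0.471, -0.527]
ft_force: [-1.7, -2.6, 4.1]
width: 0.237
```

```bash
python3 st.py
```

```text
t 20.05 pos [ 0.5422 -0.0117  0.0425] F [-1.68 -2.62  4.13] Tq [-0.87  0.43 -0.03] w 0.237 xang 83.46
r 166.9 ang 1.455 Frad -2.8 Ftan(cw) -1.36
```

>>> {"fn": "servo_tool", "kwargs": {"commands": [0.0,0,0,0,0,0.0,0,0,0,0,0,0,0,0,0]}}

```text
time_s: 20.35
ee_pos: [0.5421, -0.0118, 0.0428]
eef_rot: [0.528, 0.471, -0.471, -0.527]
ft_force: [-3.3, -2.0, 8.8]
width: 0.225
```

```bash
python3 st.py
```

```text
t 20.35 pos [ 0.5421 -0.0118  0.0428] F [-3.28 -1.98  8.76] Tq [-1.07  0.63 -0.07] w 0.225 xang 83.46
r 166.84 ang 1.455 Frad -2.35 Ftan(cw) -3.03
```

>>> {"fn": "servo_tool", "kwargs": {"commands": [0,0,-0.03,0.01,0,0,0,0,0,0]}}

```text
time_s: 20.55
ee_pos: [0.5419, -0.0114, 0.0431]
eef_rot: [0.528, 0.471, -0.471, -0.528]
ft_force: [-0.6, -0.5, 1.6]
width: 0.223
```

```bash
python3 st.py
```

```text
t 20.55 pos [ 0.5419 -0.0114  0.0431] F [-0.57 -0.5   1.64] Tq [-0.4  0.1  0. ] w 0.223 xang 83.47
r 167.24 ang 1.457 Frad -0.57 Ftan(cw) -0.51
```

>>> {"fn": "servo_tool", "kwargs": {"commands": [0,0.2,-0.005,0,0,0,0.2,0,0,0]}}

```text
time_s: 20.75
ee_pos: [0.5429, -0.0011, 0.043]
eef_rot: [-0.528, -0.471, 0.471, 0.528]
ft_force: [-1.1, -2.0, 0.3]
width: 0.227
```

```bash
python3 st.py
```

```text
t 20.75 pos [ 0.5429 -0.0011  0.043 ] F [-1.07 -2.05  0.31] Tq [-0.53 -0.   -0.06] w 0.227 xang 83.45
r 177.53 ang 1.457 Frad -2.16 Ftan(cw) -0.83
```

>>> {"fn": "servo_tool", "kwargs": {"commands": [0,0.3,0,0,0,0,0.3,0,0,0]}}

```text
time_s: 20.95
ee_pos: [0.5446, 0.0144, 0.043]
eef_rot: [-0.527, -0.471, 0.471, 0.528]
ft_force: [-0.4, -1.5, -1.7]
width: 0.228
```

```bash
python3 st.py
```

```text
t 20.95 pos [0.5446 0.0144 0.043 ] F [-0.4  -1.46 -1.69] Tq [-0.26  0.01  0.01] w 0.228 xang 83.49
r 193.14 ang 1.458 Frad -1.5 Ftan(cw) -0.23
```

>>> {"fn": "servo_tool", "kwargs": {"commands": [0,0.3,0,0,0,0,0.3,0,0,0,0,0.1,0,0,0]}}

```text
time_s: 21.25
ee_pos: [0.5466, 0.032, 0.043]
eef_rot: [-0.527, -0.471, 0.471, 0.528]
ft_force: [0.6, -0.8, -2.8]
width: 0.223
```

```bash
python3 st.py
```

```text
t 21.25 pos [0.5466 0.032  0.043 ] F [ 0.57 -0.77 -2.85] Tq [ 0.05 -0.03  0.02] w 0.223 xang 83.53
r 210.83 ang 1.458 Frad -0.7 Ftan(cw) 0.65
```

>>> {"fn": "servo_tool", "kwargs": {"commands": [0,0.4,0,0,0,0,0.4,0,0,0,0,0.4,0,0,0]}}

```text
time_s: 21.55
ee_pos: [0.5501, 0.0617, 0.0431]
eef_rot: [-0.528, -0.471, 0.471, 0.528]
ft_force: [-0.8, 0.2, -3.6]
width: 0.226
```

>>> {"fn": "servo_tool", "kwargs": {"commands": [0,0.5,0,0,0,0,0.5,0,0,0,0,0.5,0,0,0,0,0,0,0,0]}}

```text
time_s: 21.95
ee_pos: [0.5544, 0.0997, 0.0431]
eef_rot: [-0.527, -0.471, 0.471, 0.527]
ft_force: [0.2, 0.1, -3.4]
width: 0.226
```

Run:
```python
from h import *
from workcell import bot
o=bot.observe();show(o)
S=bot.snapshot("side");T=bot.snapshot("top")
cv2.imwrite('pics/s7.png',S["frame"]);cv2.imwrite('pics/t7.png',T["frame"])
```

```text
t 21.95 pos [0.5544 0.0997 0.0431] F [ 0.16  0.12 -3.37] Tq [ 0.19 -0.01  0.05] w 0.226 xang 83.57
```

View pics/s7.png

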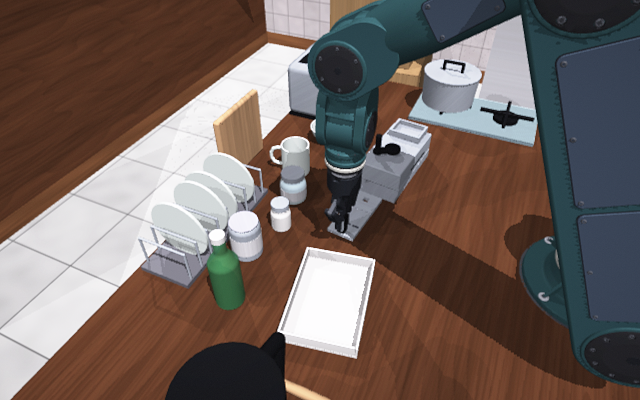

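View pics/t7.png

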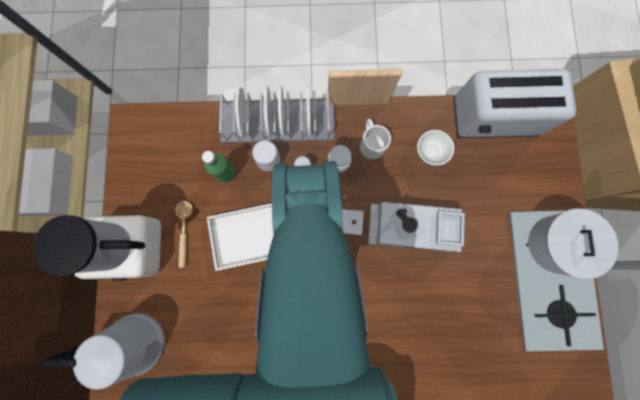

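>>> {"fn": "servo_tool", "kwargs": {"commands": [0,0.2,-0.2,0,0,0,0,-0.4,0,0,0,0,-0.6,0,0,0,0,-0.6,0,0,0,0,-0.4,0,0,0,0,-0.2,0,0,0,0,0,0,0]}}

```text
time_s: 22.75
ee_pos: [0.5552, 0.1029, 0.1038]
eef_rot: [0.528, 0.471, -0.47, -0.527]
ft_force: [0.8, -0.6, -3.4]
width: 0.226
```

Run:
```python
from h import *
from workcell import bot
o=bot.observe();show(o); print(to(o,[.493,.342,.103]))
S=bot.snapshot("side")
cv2.imwrite('pics/s8.png',cv2.resize(S["frame"][120:270,270:440],None,fx=4.5,fy=4,interpolation=cv2.INTER_CUBIC))
```

```text
t 22.75 pos [0.5552 0.1029 0.1038] F [ 0.77 -0.59 -3.37] Tq [ 0.24 -0.05 -0.04] w 0.226 xang 83.47
[9.22 0.03 3.56]
```

View pics/s8.png

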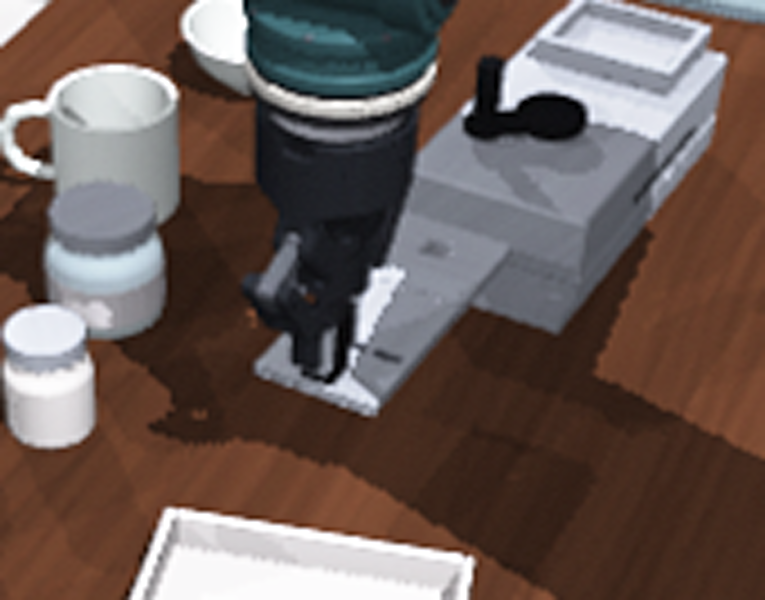

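>>> {"fn": "servo_tool", "kwargs": {"commands": [0,0.3,0,0.12,0,0,0.66,0,0.254,0,0,0.66,0,0.254,0,0,0.66,0,0.254,0,0,0.66,0,0.254,0,0,0.66,0,0.254,0,0,0.66,0,0.254,0,0,0.66,0,0.254,0,0,0.66,0,0.254,0,0,0.66,0,0.254,0]}}

```text
time_s: 23.8
ee_pos: [0.512, 0.2659, 0.1025]
eef_rot: [-0.527, -0.47, 0.471, 0.528]
ft_force: [-0.2, -1.1, -2.8]
width: 0.224
```

>>> {"fn": "servo_tool", "kwargs": {"commands": [0,0.66,0,0.254,0,0,0.66,0,0.254,0,0,0.66,0,0.254,0,0,0.66,0,0.254,0,0,0.34,0,0.136,0,0,0,0,0,-0.5,0,0,0,0,-0.74,0,0,0,0,-0.8,0,0,0,0,-0.7,0,0,0,0,0]}}

```text
time_s: 24.8
ee_pos: [0.4926, 0.3422, 0.103]
eef_rot: [-0.455, -0.542, 0.542, 0.455]
ft_force: [-0.4, 1.1, -4.1]
width: 0.226
```

>>> {"fn": "servo_tool", "kwargs": {"commands": [0,0,0,0,0,0,0,0,0,0]}}

```text
time_s: 25.0
ee_pos: [0.4927, 0.3421, 0.1031]
eef_rot: [-0.455, -0.541, 0.541, 0.455]
ft_force: [-0.6, 0.5, -2.8]
width: 0.221
```

Run:
```python
from h import *
from workcell import bot
o=bot.observe();show(o); print(to(o,[.493,.342,.05]))
S=bot.snapshot("side");T=bot.snapshot("top")
cv2.imwrite('pics/s9.png',cv2.resize(S["frame"][190:370,250:420],None,fx=4,fy=3.3,interpolation=cv2.INTER_CUBIC))
cv2.imwrite('pics/t9.png',cv2.resize(T["frame"][140:300,160:340],None,fx=3.5,fy=3.5,interpolation=cv2.INTER_CUBIC))
```

```text
t 25.0 pos [0.4927 0.3421 0.1031] F [-0.65  0.47 -2.76] Tq [0.3  0.05 0.01] w 0.221 xang 99.81
[-0.006  2.124 -0.013]
```

View pics/s9.png

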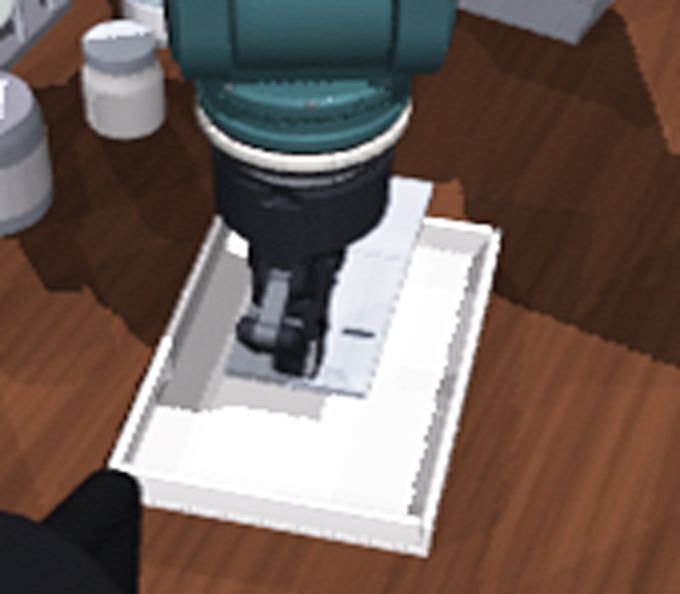

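View pics/t9.png

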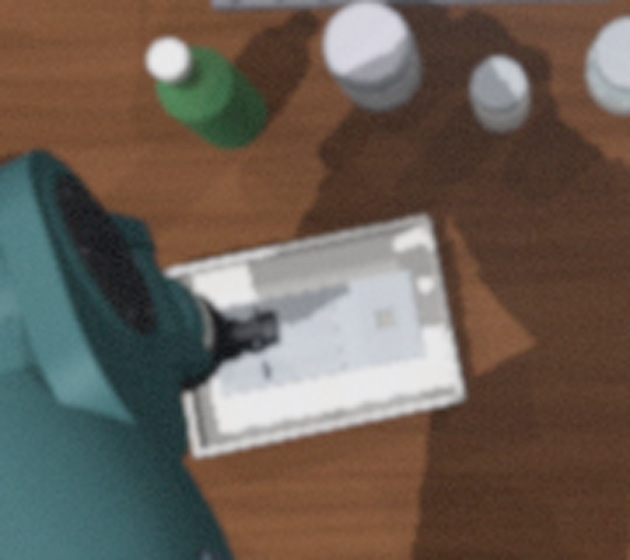

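Run:
```python
from h import *
T=pickle.load(open('top0.pkl','rb'))
for uv in[(407,272),(425,355)]: print(back(T,(uv[0]/3.5+160-.4,uv[1]/3.5+140-.4),.092))
c=[]
for uv in[(65,150),(480,60),(540,355),(113,443)]:
    p=back(T,(uv[0]/5.5+195-.4,uv[1]/5.5+190-.4),.034);c.append(p);print('tray',p.round(4))
print(np.mean(c,0))
```

```text
[0.55131193 0.19743583 0.092     ]
[0.48422588 0.18338494 0.092     ]
tray [0.5633 0.4126 0.034 ]
tray [0.6076 0.1854 0.034 ]
tray [0.4472 0.1546 0.034 ]
tray [0.4059 0.383  0.034 ]
[0.50600196 0.28390998 0.034     ]
```

>>> {"fn": "servo_tool", "kwargs": {"commands": [0,0,0.3,0,0,0,0,0.5,0,0,0,0,0.5,0,0,0,0,0.5,0,0,0,0,0.5,0,0,0,0,0.3,0,0,0,0,0.1,0,0,0,0,0,0,0]}}

```text
time_s: 25.9
ee_pos: [0.4926, 0.342, 0.0354]
eef_rot: [-0.455, -0.541, 0.541, 0.455]
ft_force: [-0.1, -0.4, -3.3]
width: 0.224
```

>>> {"fn": "servo_tool", "kwargs": {"commands": [0,0,0.1,0,0,0,0,0.05,0,0,0,0,0,0,0]}}

```text
time_s: 26.2
ee_pos: [0.4927, 0.3421, 0.032]
eef_rot: [0.455, 0.541, -0.541, -0.455]
ft_force: [0.4, 0.4, -3.5]
width: 0.223
```

```bash
python3 st.py
```

```text
t 26.2 pos [0.4927 0.3421 0.032 ] F [ 0.36  0.36 -3.52] Tq [0.22 0.05 0.  ] w 0.223 xang 99.92
r 520.48 ang 1.629 Frad 0.34 Ftan(cw) 0.38
```

>>> {"fn": "servo_tool", "kwargs": {"commands": [0,0,0.05,0,0,0,0,0.05,0,0,0,0,0,0,0]}}

```text
time_s: 26.5
ee_pos: [0.4926, 0.342, 0.0293]
eef_rot: [-0.455, -0.541, 0.541, 0.455]
ft_force: [0.2, -0.5, -2.9]
width: 0.228
```

>>> {"fn": "servo_tool", "kwargs": {"commands": [0,0,0.04,0,0,0,0,0,0,0]}}

```text
time_s: 26.7
ee_pos: [0.4927, 0.3421, 0.0288]
eef_rot: [0.455, 0.541, -0.541, -0.455]
ft_force: [-1.7, -1.3, 5.1]
width: 0.228
```

```bash
python3 st.py
```

```text
t 26.7 pos [0.4927 0.3421 0.0288] F [-1.66 -1.3   5.12] Tq [ 0.    0.44 -0.  ] w 0.228 xang 99.92
r 520.44 ang 1.629 Frad -1.2 Ftan(cw) -1.73
```

>>> {"fn": "servo_tool", "kwargs": {"commands": [0.3,0,0,0,0,0.4,0,0,0,0,0.4,0,0,0,0,0.4,0,0,0,0]}}

```text
time_s: 27.1
ee_pos: [0.4927, 0.3421, 0.0284]
eef_rot: [0.455, 0.541, -0.541, -0.455]
ft_force: [0.6, 0.6, 0.6]
width: 0.393
```

```bash
python3 st.py
```

```text
t 27.1 pos [0.4927 0.3421 0.0284] F [0.65 0.59 0.64] Tq [-0.    0.05  0.02] w 0.393 xang 99.92
r 520.47 ang 1.629 Frad 0.55 Ftan(cw) 0.68
```

>>> {"fn": "servo_tool", "kwargs": {"commands": [0.4,0,-0.2,0,0,0.4,0,-0.3,0,0,0.4,0,-0.5,0,0,0.4,0,-0.8,0,0,0.4,0,-0.8,0,0,0.4,0,-0.8,0,0,0.4,0,-0.8,0,0,0.4,0,-0.8,0,0,0.4,0,-0.8,0,0,0.4,0,0,0,0]}}

```text
time_s: 28.1
ee_pos: [0.4937, 0.3426, 0.177]
eef_rot: [0.456, 0.543, -0.54, -0.454]
ft_force: [1.2, -0.4, -0.9]
width: 0.403
```

>>> {"fn": "servo_tool", "kwargs": {"commands": [0.4,-0.8,0,0,0,0.4,-0.8,0,0,0,0.4,-0.8,0,0,0,0.4,-0.8,0,0,0,0.4,-0.8,0,0,0,0.4,-0.8,0,0,0,0.4,-0.8,0,0,0,0.4,-0.8,0,0,0,0.4,0,0,0,0]}}

```text
time_s: 29.0
ee_pos: [0.5204, 0.1828, 0.1736]
eef_rot: [-0.456, -0.541, 0.541, 0.455]
ft_force: [-0.3, 0.9, 1.0]
width: 0.402
```

```bash
python3 st.py
python3 - <<'E'
from h import *
from workcell import bot
S=bot.snapshot("side");T=bot.snapshot("top")
cv2.imwrite('pics/s10.png',S["frame"])
cv2.imwrite('pics/t10.png',cv2.resize(T["frame"][140:300,160:340],None,fx=3.5,fy=3.5,interpolation=cv2.INTER_CUBIC))
E
```

```text
t 29.0 pos [0.5204 0.1828 0.1736] F [-0.25  0.91  0.98] Tq [0.01 0.02 0.04] w 0.402 xang 99.8
r 360.29 ang 1.577 Frad 0.91 Ftan(cw) -0.25
```

View pics/s10.png

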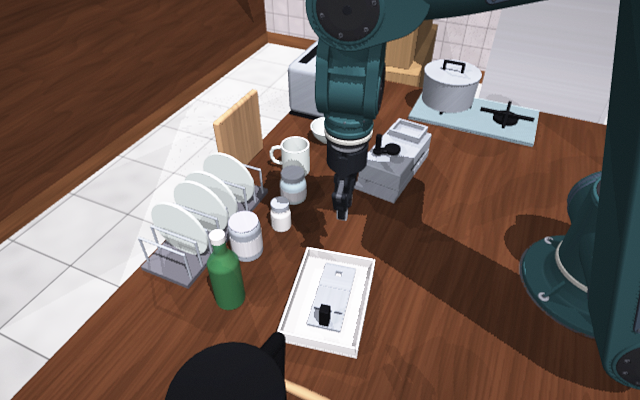

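View pics/t10.png

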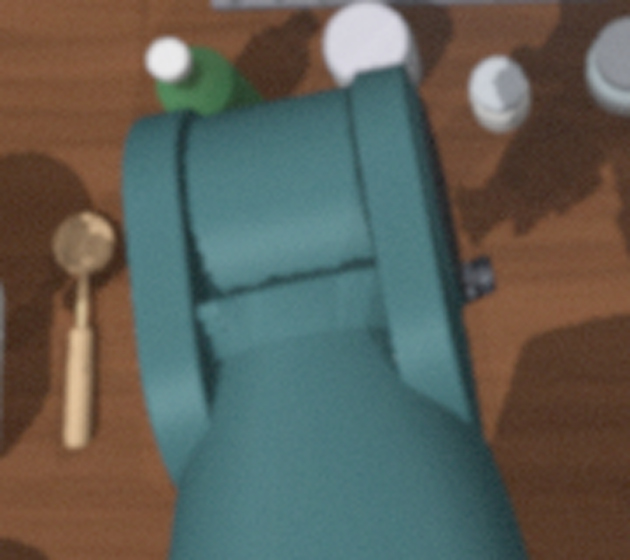

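The cassette lies flat inside the tray (side picture, plate from about (340,270) to (325,328)). The grip is upright at (325,314), the hand is clear, and the bystanders haven't moved.

```bash
python3 -c "
from workcell import bot
print(bot.job_done())"
```

```text
the job is handed in; nothing more can be done
None
```

The blade cassette is out of the slicer and lying in the washing-up tray, and I handed the job in at about 29 s of the 72 s allowed.

- **Knob:** I pinched the peg and led it clockwise. It took a steady 6 to 7 N. The stop came after about 5.6 rad, where the force rose to about 17 N at the peg, below the 24 N slip limit. I then backed off slightly and let go.
- **Cassette:** I first drew it out by the grip with the finger about 25 mm, at roughly 1 to 4 N, to confirm the pin was clear. Then I gripped it, relieved a downward push of about 9 N that came from closing the fingers, and slid it straight out with at most about 2 N of pull. I set it down until it just touched the tray floor (about 5 N) and released it.
- **Last checks:** The final side picture shows the cassette flat inside the tray with its grip upright. The hand was clear with no real force on it. The bystanders visible in the pictures stand where they were. The arm blocked the top camera's view of the tray, so the final position rests on the side view and the measured hand position at release.
- **Not checked:** I had no reading of spindle slip or of the force between cassette and slicer. I judged both only from the wrist force.

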